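Tip the compact home under the clear cover of the tilting tray

ROBOT

A 6-joint arm with a two-finger parallel gripper is mounted at the origin on the work surface. World frame = base frame: x ahead of the robot, y to its left, z up, the work surface at z = 0. Lengths are in m, angles in rad, forces in N, time in s.
With the tool pointing down it reaches from about 0.25 to 0.775 m from the base axis. Payload 4 kg.
Tool frame: the origin (TCP) lies midway between the tips of the shut fingers; the grasp point (between the pads) lies 19 mm behind it; z points along the fingers, y is the line along which they close (so a half turn about z gives the same grasp; the last joint's range is limited). The gripper opens to 94 mm and grips with 3 to 60 N. Pads are 16 mm wide; open, the fingers measure 119 mm over their backs; the gripper's body (75 mm by 177 mm) begins 78 mm behind the grasp point.
Start: joints at [1.121, 0.087, 1.371, -0, 1.684, -0.103], TCP at [0.187, 0.517, 0.206] pointing down, gripper open.
Joint ranges: [-3.1, 3.1], [-0.76, 2.03], [0.27, 2.55], [-1.08, 4.22], [0.17, 2.65], [-2.57, 2.57]. Speed limits (rad/s): [2.79, 2.79, 3.14, 3.14, 3.14, 3.14].

INTERFACE

Orientations are given as [roll, pitch, yaw] about the fixed x, y, z axes, in that order (R = Rz(yaw) Ry(pitch) Rx(roll)).
In Python, from bench import get_obs, snapshot, close_job gives the robot as it stands. The module is installed in compiled form; this text tells all that it offers.
- The arm moves only by the tool drive_tool, never from a script. Its argument "commands" is a list of rows, each a list of 6 numbers: the shift along the tool's x, y, z in units of 0.04 m (1.0 is 0.04 m), then the turn, a rotation vector about the tool's x, y, z in units of 0.1 rad (1.0 is 0.1 rad). In form: [[dx, dy, dz, wx, wy, wz], ...]. A call has 1 to 20 rows; each row shifts and turns the commanded pose from where the row before left it, along the tool's axes as they then stand; what a row does not reach is not made up. A row lasts 1/8 s, in which the tool goes at most 62.5 mm and 10.7 degrees, less where a joint would pass 70% of its speed; a pose out of reach is approached as far as the arm can. A call with a number of a shift or a turn outside -1 to 1 is refused whole. A call with a gripper value outside its range is refused whole. "gripper" is the closure, from 0 (fully open) to 1 (shut), set as the call begins (left out, the last holds). The fingers move at their own pace and stop on an object; the grip force is fixed at half the most. Time passes only in rows, so rows that do not move let the fingers close. It gives the time, the measured TCP pose, the force, the opening and the grip force at its end, in the units of the state.
- get_obs(): the state, without advancing time (a new reading comes with each control period).
- snapshot(name): name is "scene" or "top" or "wrist"; returns a dict with "image" (480x640x3 uint8, blue, green, red), "range_z" (480x640 float32, m along the optical axis (not along the pixel's ray), 0 where there is no reading), "fx", "fy", "cx", "cy" (pixels), "rvec" (rotation vector, rad) and "tvec" (3), from world to camera coordinates, as OpenCV has them. Camera axes: x right, y down, z forward; pixel columns grow to the right and rows downward; lengths in m; the calibration is good to about 2 mm. A picture is of the moment at which its call begins.
- close_job(): hands the job in; it is judged then, once.
The state is a dict: "time": time; "joint_positions": joint angles; "qvel": joint speeds; "joint_torque": joint torques, N m; "tool_pos": TCP position; "ee_rot": TCP orientation; "wrist_force": force on the tool from outside, world axes, zero at the start; "wrist_torque": the same for the moment, N m; "width": finger opening in m; "finger_force": force on a finger pad.
Only numpy, scipy, OpenCV 4.12 (cv2) and the standard library are available. Lean on these libraries where they do the work, as an engineer would, in place of code of your own. Each camera call takes 0.05 s, during which the arm holds its last target. There are 200 camera calls.

TASK

Take the round black compact from the upright rack, lay it flat on the cork mat and let go, then take it again by its round rim and set it flat on the open part of the wooden tilting tray, clear of the plastic cover. Slowly raise the tray by its handle until the compact just starts to slide, and hold it steady at that angle, untouched and not overtilted, until the compact has slid under the cover and come to rest against the end wall. Then gently lower the tray all the way down without dropping it and let go of it, leaving the other things on the dresser where they are.

Things in the scene. Friction and masses are not known exactly. Their poses are not given: they have to be found in the camera images.
- compact: Round black plastic make-up compact, a disc 64 mm in diameter and 22 mm thick, 60 to 130 g. Origin at its centre; its x axis is the disc's axis. At the start it stands on its rim in one of the rack's two pockets (x axis level, along the rack's x). Either face may be up when it lies flat.
- rack: White plastic rack fixed to the dresser, 160 mm (its x) by 84 mm (its y), origin at the centre of its underside. Two pockets, centred 45 mm either side of the origin along its x, each 25 mm wide (x) and 68 mm long (y), floor 6 mm and wall tops 32 mm above the dresser. The compact in one (either) stands 70 mm, the tin in the other 66 mm above the dresser.
- mat: Square cork mat fixed to the dresser, 140 by 140 mm and 4 mm thick, origin at the centre of its underside.
- tray (a joint): Tilt of the wooden tray in rad: 0 lying level on its stand, growing as the handle end is raised; stop at 0.75. It has no spring and no friction to hold it: it falls back when let go (tray 350 g, about 2 N at the handle). The compact starts to slide on it at a tilt somewhere between 0.24 and 0.42 rad, different each time, creeping slowly at first.
- tray_floor (a point): Point on the tray's floor at the middle of the foot of its far end wall; tilts with the tray. -x runs along the floor to the handle, y across, z out of the floor. Floor 204 mm long to the near lip (8 mm high), 132 mm wide between side lips (10 mm high), 34 mm above the dresser when level. The compact lying on it has its centre at z = 11 mm; against the end wall, at x = -32 mm.
- tray_cover (a point): Middle of the near edge of the clear plastic cover, on its underside, tilting with the tray (axes as tray_floor). The cover with its side walls hoods the tray's last 75 mm before the end wall; it is 3 mm thick, its underside 36 mm above the floor, its mouth open towards the handle.
- tray_handle (a point): Grip point of the handle, a straight wooden bar 16 mm wide (y) and 14 mm thick (z) sticking out 75 mm from the middle of the tray's near edge. The point lies on the bar's centre line, 50 mm from the tray's edge and 25 mm from the bar's tip, 32 mm above the dresser when the tray is level. Axes as tray_floor.
- tray_hinge (a point): Middle of the tray's hinge line at its far end, fixed, 30 mm above the dresser; the hinge runs along its y (axes of the level tray). The handle's grip point lies 265 mm from it along the tray's -x and 2 mm along the tray's z. The stand below is fixed, 240 by 150 mm.
- pin_tin: Flat square steel hairpin tin, 64 x 60 x 21 mm, standing on edge in the rack's other pocket; origin at the centre of its underside. To be left alone.
- cologne: Clear glass cologne bottle, 50 x 36 mm and 114 mm tall with cap; origin at the centre of its underside. To be left alone.
- face_roller: Rose silicone face roller lying flat, 150 mm long along its x, up to 60 mm wide, 26 mm high; origin underneath near its middle. To be left alone.
- hair_clip: Flat metal hair clip, 22 x 85 x 11 mm, long along its y; origin at the centre of its underside. To be left alone.
- hairbrush: Wooden hairbrush lying bristles down, 220 mm long along its x, 64 mm wide, 34 mm high; origin underneath at its middle. To be left alone.
- cream_jar: White round cream jar, 60 mm in diameter, 50 mm high; origin at the centre of its underside. To be left alone.
There are look-alikes about, which are no part of the job. There is more than one size of the compact; the one meant has the size given above.

How it is judged:
By the outcome, as a careful person would: the job done as asked, in the order asked, and still so for the second after the job is handed in, with the robot touching nothing.
It also fails if it takes over 64 s, if anything falls off the work surface, if the arm or the gripper's body presses on something with over 40 N, if the wrist force passes 120 N, or if a joint passes its speed limit or range.

## Working session

There is one attempt and no reset: what is moved stays moved. The work goes in short steps, Python scripts to look and compute and a tool call to move; the robot and the scene stay as the last step left them, time stands still between calls to the robot, and variables do not carry over. Pictures are saved under pics/ and viewed, at most 10 in all, crops included, and the job is handed in when it is done.

Besides the shell and the picture viewer there is one more tool, called after "Request:" as a command line: name --pt "numbers of a row" for each row, then --argument value for the rest. drive_tool: Moves the arm, as the interface text tells. Its arguments: {"type":"object","properties":{"commands":{"type":"array"},"gripper":{"type":"number"}},"required":["commands"]}

```bash
mkdir -p pics; cat > h.py <<'E'
import numpy as np, cv2
from bench import get_obs, snapshot
from scipy.spatial.transform import Rotation as Ro
def snap(n,save=None):
    s=snapshot(n); s['R']=cv2.Rodrigues(np.array(s['rvec'],float))[0]; s['t']=np.array(s['tvec'],float).ravel()
    if save: cv2.imwrite('pics/'+save,s['image'])
    return s
def cloud(s):
    z=s['range_z'].astype(float); v,u=np.indices(z.shape)
    P=np.dstack([(u-s['cx'])/s['fx']*z,(v-s['cy'])/s['fy']*z,z])
    W=(P-s['t'])@s['R']; W[z==0]=np.nan; return W
def ray(s,u,v,h):
    d=np.array([(u-s['cx'])/s['fx'],(v-s['cy'])/s['fy'],1])@s['R']; c=-s['t']@s['R']
    return c+d*(h-c[2])/d[2]
E
python3 - <<'E'
from h import *
o=get_obs(); print({k:np.round(v,3) for k,v in o.items()})
for n in('scene','top'):
    s=snap(n,n+'0.png'); np.savez(n+'0.npz',**s); print(n,-s['t']@s['R'],s['fx'])
E
```

```text
{'time': np.float64(0.0), 'joint_positions': array([ 1.121,  0.088,  1.372,  0.   ,  1.684, -0.103]), 'qvel': array([-0.   , -0.   ,  0.001,  0.   ,  0.002, -0.001]), 'joint_torque': array([ 1.0000e-03, -3.4019e+01, -3.0242e+01,  7.2000e-02,  3.3000e-02,
       -0.0000e+00]), 'tool_pos': array([0.187, 0.517, 0.204]), 'ee_rot': array([-3.139, -0.   ,  2.795]), 'wrist_force': array([ 0.198, -0.468,  0.2  ]), 'wrist_torque': array([-0.005, -0.   , -0.024]), 'finger_force': np.float64(0.0), 'width': np.float64(0.094)}
scene [ 1.48110755 -0.01083984  0.65820916] 475.0953024473612
top [ 0.35464412 -0.00143959  1.36205743] 511.42262535182516
```

View pics/scene0.png

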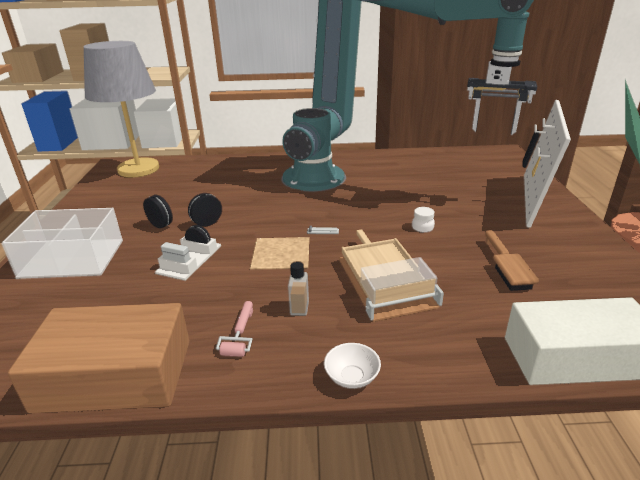

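View pics/top0.png

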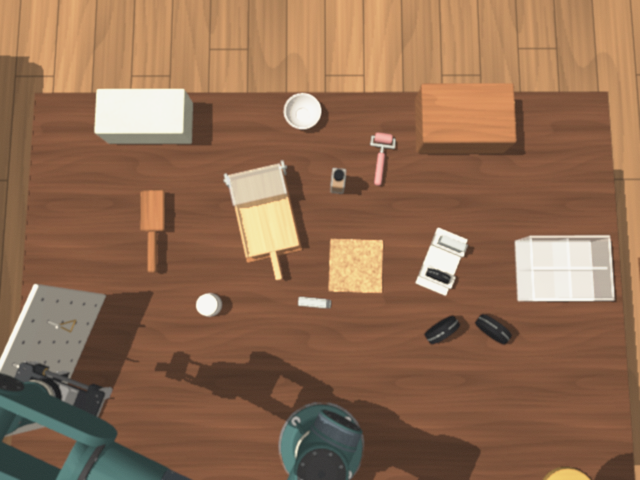

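The scene picture shows the compact in the rack pocket at (198,236) and the larger look-alikes at (158,212) and (205,210). In the top view the compact is at (438,274), the tin at (452,242), the rack at (442,262), the mat at (356,266), the tray at (265,215) with its handle tip at (280,277), and the hair clip at (313,302).

```bash
cat > m.py <<'E'
from h import *
s=dict(np.load('top0.npz')); im=s['image']; W=cloud(s)
hsv=cv2.cvtColor(im,cv2.COLOR_BGR2HSV)
def roi(m,u0,u1,v0,v1):
    k=np.zeros(m.shape,bool); k[v0:v1,u0:u1]=m[v0:v1,u0:u1]; return k
def rect(mask,h,name):
    c=max(cv2.findContours(mask.astype(np.uint8),0,2)[0],key=cv2.contourArea)
    p=np.array([ray(s,u,v,h)[:2] for u,v in c[:,0]],np.float32)
    r=cv2.minAreaRect(p); print(name,np.round(r[0],4),np.round(r[1],4),round(r[2],2)); return r
z=W[...,2]
rect(roi((hsv[...,1]>70)&(hsv[...,2]>150),325,388,232,298),.004,'mat')
rect(roi(hsv[...,2]<70,422,455,266,285),.06,'compact dark(h .06)')
m=roi((z>.04)&(z<.1),415,470,255,290); print('compact z',np.nanmax(z[m]),np.nanmean(W[m],0),m.sum())
k=W[m][:,:2]; q=k-k.mean(0); e=np.linalg.eigh(q.T@q); print('dir',np.degrees(np.arctan2(*e[1][::-1,1])), np.ptp(q@e[1],axis=0))
m=roi((z>.04)&(z<.1),425,475,228,256); print('tin',np.nanmax(z[m]),np.nanmean(W[m],0))
rect(roi((hsv[...,1]<60)&(hsv[...,2]>170),412,472,224,298),.006,'rack(h~)')
wood=(hsv[...,1]>70)&(hsv[...,2]>150)&(hsv[...,0]>10)
rect(roi(wood,232,304,190,256),.042,'traywood')
h=roi(wood,266,290,255,284); rect(h,.039,'handle')
v,u=np.nonzero(h); P=np.array([ray(s,a,b,.039)[:2] for a,b in zip(u,v)])
for r in range(250,284,3):
    x=np.nonzero(wood[r,262:292])[0]+262; print(r,x.min() if len(x) else 0,x.max() if len(x) else 0,np.round(ray(s,x.mean(),r,.039)[:2],4) if len(x) else 0, np.round(np.nanmedian(z[r,x]),3) if len(x) else 0)
m=roi((z>.06)&(z<.09),220,300,155,215); rect(m,.074,'cover'); print(np.nanmean(z[m]))
b=cv2.resize(im[150:300,215:480],None,fx=3,fy=3,interpolation=cv2.INTER_CUBIC); cv2.imwrite('pics/crop.png',b)
E
python3 m.py
```

```text
mat [ 0.4638 -0.0932] [0.1445 0.146 ] 87.78
compact dark(h .06) [ 0.4333 -0.2991] [0.0575 0.0205] 67.89
compact z 0.07422681013399002 [ 0.4350224  -0.30071281  0.06065797] 233
dir 66.49959599639695 [0.02252044 0.06269971]
tin 0.07172581454069352 [ 0.51631947 -0.33751093  0.06147397]
rack(h~) [ 0.474  -0.3238] [0.0926 0.1632] 67.12
traywood [0.5614 0.1406] [0.155  0.1472] 12.94
handle [0.4575 0.1166] [0.0701 0.0276] 21.3
250 262 280 [0.5011 0.1285] 0.038
253 262 286 [0.4933 0.1308] 0.032
256 266 277 [0.4854 0.127 ] 0.037
259 270 277 [0.4776 0.1217] 0.037
262 271 278 [0.4698 0.1191] 0.034
265 272 279 [0.4619 0.1164] 0.037
268 272 279 [0.4541 0.1163] 0.036
271 273 280 [0.4464 0.1137] 0.038
274 274 281 [0.4386 0.111 ] 0.035
277 274 281 [0.4308 0.111 ] 0.034
280 276 278 [0.4231 0.1122] 0.001
283 0 0 0 0
cover [0.6686 0.1639] [0.0822 0.14  ] 13.39
0.07205191478733985
```

View pics/crop.png

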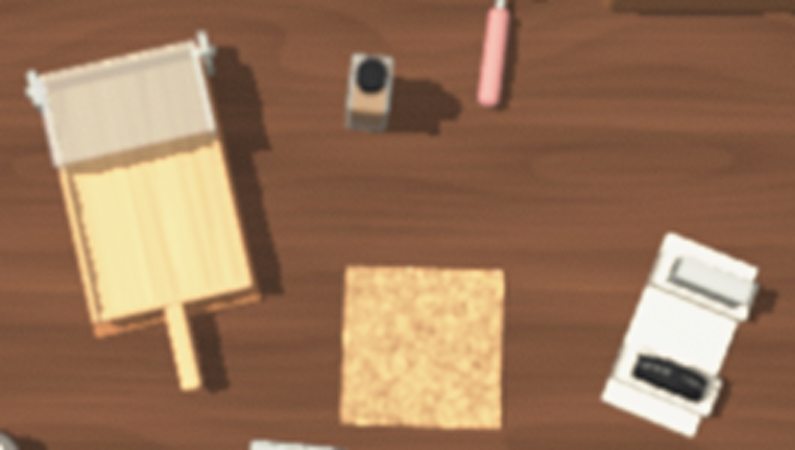

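The crop confirms that the tray's open floor is at crop (160,240), with the handle running down to (190,388). The compact is in the lower rack pocket at crop (672,378), axis about -23.5°. I'll move above it.

Request:
drive_tool --pt "-0.7 -0.95 0 0 0 0" --pt "-0.7 -0.95 0 0 0 0" --pt "-0.7 -0.95 0 0 0 0" --pt "-0.7 -0.95 0 0 0 0" --pt "-0.7 -0.95 0 0 0 0" --pt "-0.7 -0.95 0 0 0 0" --pt "-0.7 -0.95 0 0 0 0" --pt "-0.7 -0.95 0 0 0 0" --pt "-0.7 -0.95 0 0 0 0" --pt "-0.7 -0.95 0 0 0 0" --pt "-0.7 -0.95 0 0 0 0" --pt "-0.7 -0.95 0 0 0 0" --pt "-0.7 -0.95 0 0 0 0" --pt "-0.7 -0.95 0 0 0 0" --pt "-0.7 -0.95 0 0 0 0" --pt "-0.7 -0.95 0 0 0 0" --pt "-0.7 -0.95 0 0 0 0" --pt "-0.7 -0.95 0 0 0 0.6" --pt "0 0 0 0 0 0" --gripper 0

```text
time: 2.48
tool_pos: [0.4282, -0.2994, 0.2035]
ee_rot: [3.141, -0.003, 2.732]
wrist_force: [-0.0, 1.1, -0.1]
width: 0.0938
finger_force: 0.0
```

```bash
cat >> h.py <<'E'
def rel(p,rpy=None):
    "remaining move in tool axes (units) from the measured pose to p"
    o=get_obs(); R=Ro.from_euler('xyz',o['ee_rot'])
    d=R.inv().apply(np.array(p)-o['tool_pos'])/.04
    w=(R.inv()*Ro.from_euler('xyz',rpy)).as_rotvec()/.1 if rpy is not None else np.zeros(3)
    print('t',round(float(o['time']),2),'tcp',np.round(o['tool_pos'],4),np.round(o['ee_rot'],3),'F',np.round(o['wrist_force'],1),'w',round(float(o['width']),4))
    print('rel units',np.round(d,3),np.round(w,3))
E
python3 - <<'E'
from h import *
s=snap('wrist','w1.png'); np.savez('w1.npz',**s)
W=cloud(s); z=W[...,2]; hsv=cv2.cvtColor(s['image'],cv2.COLOR_BGR2HSV)
near=np.hypot(W[...,0]-.434,W[...,1]+.3)<.06
m=near&(z>.036)&(z<.09)&(hsv[...,2]<90); print(m.sum())
P=W[m]; print('top z',np.percentile(P[:,2],99)); 
c=max(cv2.findContours(m.astype(np.uint8),0,2)[0],key=cv2.contourArea)
r=cv2.minAreaRect(P[:,:2].astype(np.float32)); print(r)
T=P[P[:,2]>np.percentile(P[:,2],99)-.006]; print('ridge',cv2.minAreaRect(T[:,:2].astype(np.float32)))
rk=(np.hypot(W[...,0]-.474,W[...,1]+.322)<.1)&(z>.024)&(z<.036)&(hsv[...,1]<60)
print('rack tops',cv2.minAreaRect(W[rk][:,:2].astype(np.float32)), np.median(z[rk]))
rel([.434,-.3,.08],[np.pi,0,np.radians(156.5)]); print(get_obs()['joint_positions'].round(2))
E
```

```text
1378
top z 0.07230777965147979
((0.4335397481918335, -0.3019411563873291), (0.0619351901113987, 0.020364323630928993), 67.3656997680664)
ridge ((0.43389081954956055, -0.3016912341117859), (0.03347570076584816, 0.0200295839458704), 66.42489624023438)
rack tops ((0.4753756821155548, -0.32064831256866455), (0.08367419987916946, 0.12273579835891724), 67.40402221679688) 0.03194546030671841
t 2.52 tcp [ 0.4281 -0.2978  0.2041] [ 3.140e+00 -3.000e-03  2.733e+00] F [0.1 0.8 0. ] w 0.0941
rel units [-0.167  0.004  3.102] [ 0.014 -0.029  0.02 ]
[-0.72  0.03  1.44  0.    1.68 -1.88]
```

View pics/w1.png

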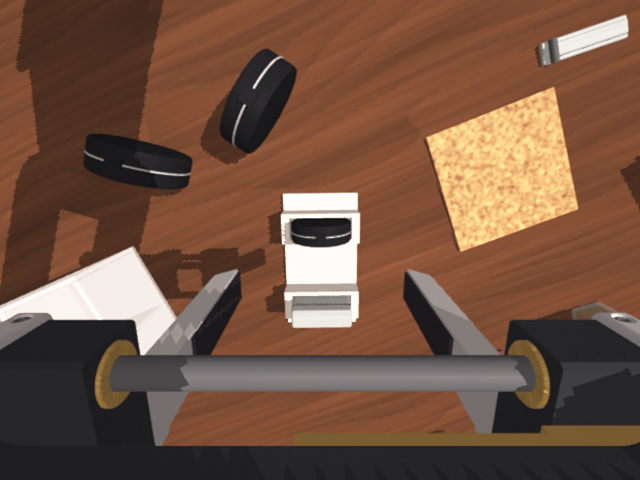

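The wrist picture shows the compact between the fingers at (320,233), the tin at (320,307), and nothing in the way of the fingers. I'll descend.

Request:
drive_tool --pt "-0.16 -0.03 0.8 0 0 0.04" --pt "0 0 0.9 0 0 0" --pt "0 0 0.9 0 0 0" --pt "0 0 0.8 0 0 0" --pt "0 0 0.5 0 0 0" --pt "0 0 0.1 0 0 0" --pt "0 0 0 0 0 0"

```text
time: 3.4
tool_pos: [0.4341, -0.3003, 0.0462]
ee_rot: [3.142, 0.001, 2.732]
wrist_force: [1.1, 0.7, 0.1]
width: 0.0941
finger_force: 0.0
```

```bash
python3 - <<'E'
from h import *
for i in range(3): rel([.4337,-.3015,.034],[np.pi,0,np.radians(156.9)])
snap('wrist')
rel([.4337,-.3015,.034])
E
```

```text
t 3.4 tcp [ 0.4341 -0.3003  0.0462] [3.142e+00 1.000e-03 2.732e+00] F [1.1 0.7 0.1] w 0.0941
rel units [-0.002 -0.031  0.304] [ 0.     0.007 -0.066]
t 3.4 tcp [ 0.4341 -0.3003  0.0462] [3.142e+00 1.000e-03 2.732e+00] F [1.1 0.7 0.1] w 0.0941
rel units [-0.002 -0.031  0.304] [ 0.     0.007 -0.066]
t 3.4 tcp [ 0.4341 -0.3003  0.0462] [3.142e+00 1.000e-03 2.732e+00] F [1.1 0.7 0.1] w 0.0941
rel units [-0.002 -0.031  0.304] [ 0.     0.007 -0.066]
t 3.45 tcp [ 0.4345 -0.3009  0.0468] [-3.141e+00  2.000e-03  2.732e+00] F [ 0.3  0.7 -0. ] w 0.0941
rel units [ 0.012 -0.022  0.319] [0. 0. 0.]
```

Request:
drive_tool --pt "0 -0.02 0.2 0 0 0" --pt "0 0 0.11 0 0 0" --pt "0 0 0 0 0 0"

```text
time: 3.82
tool_pos: [0.4332, -0.3015, 0.0325]
ee_rot: [3.141, -0.001, 2.731]
wrist_force: [0.3, -0.1, -0.0]
width: 0.0944
finger_force: 0.0
```

Request:
drive_tool --pt "0 0 0 0 0 0" --pt "0 0 0 0 0 0" --pt "0 0 0 0 0 0" --pt "0 0 0 0 0 0" --pt "0 0 0 0 0 0" --gripper 1

```text
time: 4.45
tool_pos: [0.4336, -0.3018, 0.0332]
ee_rot: [-3.141, 0.0, 2.731]
wrist_force: [-0.6, -0.5, 0.3]
width: 0.0634
finger_force: 30.0
```

Request:
drive_tool --pt "0 0 -0.3 0 0 0" --pt "0 0 -0.8 0 0 0" --pt "0 0 -0.9 0 0 0" --pt "0 0 -0.9 0 0 0" --pt "0.2 0.6 -0.3 0 0 0" --pt "0.28 0.88 0 0 0 0" --pt "0.28 0.88 0 0 0 0" --pt "0.28 0.88 0 0 0 0" --pt "0.28 0.88 0 0 0 0" --pt "0.2 0.6 0 0 0.5 0" --pt "0.1 0.35 0 0 1 0" --pt "0 0 0 0 1 0" --pt "0 0 0 0 1 0" --pt "0 0 0 0 1 0" --pt "0 0 0 0 1 0" --pt "0 0 0 0 1 0" --pt "0 0 0 0 1 0" --pt "0 0 0 0 1 0" --pt "0 0 0 0 0 0"

```text
time: 6.82
tool_pos: [0.4554, -0.0901, 0.1591]
ee_rot: [-3.141, -0.853, 2.73]
wrist_force: [-0.1, -0.5, -0.5]
width: 0.0638
finger_force: 30.0
```

```bash
python3 - <<'E'
from h import *
s=snap('scene','s2.png')
rel([.455,-.09,.06]); o=get_obs(); print(o['joint_positions'].round(2), Ro.from_euler('xyz',o['ee_rot']).as_matrix().round(3))
E
```

```text
t 6.88 tcp [ 0.4554 -0.09    0.1604] [ 3.142 -0.85   2.731] F [ 0.5  0.6 -0.8] w 0.0633
rel units [-1.881 -0.004  1.663] [0. 0. 0.]
[-0.35  0.54  1.12  0.06  2.33 -1.49] [[-0.605  0.399 -0.689]
 [ 0.264  0.917  0.3  ]
 [ 0.751  0.    -0.66 ]]
```

View pics/s2.png

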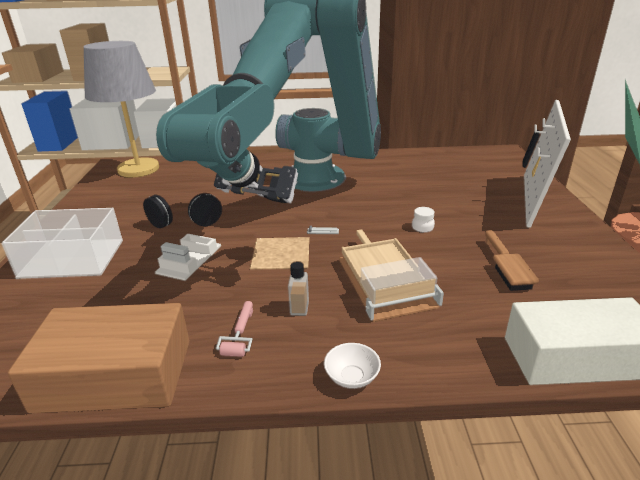

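The scene picture shows the gripper at (255,185) above the mat holding the compact, with the rack's near pocket empty and the cologne clear. I'll lower it and tilt further.

Request:
drive_tool --pt "-0.5 0 0.44 0 0 0" --pt "-0.5 0 0.44 0 0 0" --pt "-0.5 0 0.44 0 0 0" --pt "-0.38 0 0.34 0 0 0" --pt "0 0 0 0 1 0" --pt "0 0 0 0 1 0" --pt "0 0 0 0 1 0" --pt "0 0 0 0 0.6 0" --pt "0 0 0 0 0 0"

```text
time: 8.0
tool_pos: [0.4549, -0.0897, 0.06]
ee_rot: [3.141, -1.21, 2.731]
wrist_force: [0.3, -0.3, -1.4]
width: 0.0635
finger_force: 30.0
```

```bash
python3 - <<'E'
from h import *
rel([.455,-.09,.028]); o=get_obs(); print(o['joint_positions'].round(2))
E
```

```text
t 8.0 tcp [ 0.4549 -0.0897  0.06  ] [ 3.141 -1.21   2.731] F [ 0.3 -0.3 -1.4] w 0.0635
rel units [-0.751 -0.005  0.277] [0. 0. 0.]
[-0.36  0.88  1.02  0.08  2.45 -1.49]
```

Request:
drive_tool --pt "-0.38 0 0.14 0 0 0" --pt "-0.35 0 0.13 0 0 0" --pt "0 0 0 0 0 0"

```text
time: 8.38
tool_pos: [0.4543, -0.0895, 0.0286]
ee_rot: [-3.141, -1.212, 2.731]
wrist_force: [-0.4, -0.5, -0.9]
width: 0.0633
finger_force: 30.0
```

Request:
drive_tool --pt "-0.07 0 0.025 0 0 0" --pt "-0.07 0 0.025 0 0 0" --pt "0 0 0 0 0 0"

```text
time: 8.75
tool_pos: [0.4553, -0.0899, 0.0241]
ee_rot: [3.141, -1.21, 2.731]
wrist_force: [-0.4, -0.4, 0.7]
width: 0.0633
finger_force: 30.0
```

Request:
drive_tool --pt "-0.05 0 0.02 0 0 0" --pt "-0.05 0 0.02 0 0 0" --pt "0 0 0 0 0 0"

```text
time: 9.12
tool_pos: [0.4556, -0.0901, 0.023]
ee_rot: [3.14, -1.212, 2.733]
wrist_force: [3.1, -0.7, 9.3]
width: 0.0632
finger_force: 30.0
```

Request:
drive_tool --pt "-0.05 0 0.02 0 0 0" --pt "-0.05 0 0.02 0 0 0" --pt "0 0 0 0 0 0"

```text
time: 9.5
tool_pos: [0.4563, -0.0904, 0.0203]
ee_rot: [3.138, -1.21, 2.734]
wrist_force: [8.3, -2.4, 13.3]
width: 0.0634
finger_force: 30.0
```

Request:
drive_tool --pt "-0.05 0 0.02 0 0 0" --pt "-0.05 0 0.02 0 0 0" --pt "0 0 0 0 0 0"

```text
time: 9.88
tool_pos: [0.456, -0.0903, 0.0147]
ee_rot: [3.139, -1.21, 2.733]
wrist_force: [7.0, -2.5, 9.0]
width: 0.0635
finger_force: 30.0
```

Request:
drive_tool --pt "0.02 0 0 0 0 0" --pt "0 0 0 0 0 0" --pt "0 0 0 0 0 0" --pt "0 0 0 0 0 0" --gripper 0.15

```text
time: 10.38
tool_pos: [0.4544, -0.0896, 0.0123]
ee_rot: [3.141, -1.212, 2.731]
wrist_force: [0.2, -0.3, 5.7]
width: 0.0799
finger_force: 2.6
```

Request:
drive_tool --pt "0.2 0 -0.4 0 0 0" --pt "0.2 0 -0.7 0 0 0" --pt "0.2 0 -0.7 0 0 0" --pt "0.9 0 -0.4 0 0 0" --pt "0.9 0 -0.4 0 0 0" --pt "0.9 0 -0.4 0 -1 0" --pt "0.8 0 -0.3 0 -1 0" --pt "0 0 0 0 -1 0" --pt "0 0 0 0 -1 0" --pt "0 0 0 0 -1 0" --pt "0 0 0 0 -1 0" --pt "0 0 0 0 -1 0" --pt "0 0 0 0 -1 0" --pt "0 0 0 0 -1 0" --pt "0 0 0 0 -1 0" --pt "0 0 0 0 -1 0" --pt "0 0 0 0 -1 0" --pt "0 0 0 0 0 0"

```text
time: 12.62
tool_pos: [0.5075, -0.1127, 0.2091]
ee_rot: [3.141, -0.005, 2.731]
wrist_force: [-0.0, -0.9, 0.3]
width: 0.0799
finger_force: 0.0
```

```bash
python3 - <<'E'
from h import *
s=snap('wrist','w2.png'); np.savez('w2.npz',**s)
W=cloud(s); z=W[...,2]; hsv=cv2.cvtColor(s['image'],cv2.COLOR_BGR2HSV)
m=(np.hypot(W[...,0]-.46,W[...,1]+.09)<.08)&(z<.05)&(z>.008)&(hsv[...,2]<90); print(m.sum())
P=W[m]; print('z',np.percentile(P[:,2],[5,50,95])); T=P[P[:,2]>.02]
print(cv2.minEnclosingCircle(T[:,:2].astype(np.float32)),T.mean(0), np.linalg.lstsq(np.c_[T[:,:2],np.ones(len(T))],T[:,2],rcond=None)[0])
c=T.mean(0)[:2]; rel([*c,.012],[np.pi,0,np.radians(156.9)]); print(get_obs()['joint_positions'].round(2))
E
```

```text
2648
z [0.02471694 0.02601569 0.0272444 ]
((0.46287328004837036, -0.0927104502916336), 0.031311456114053726) [ 0.46234658 -0.09242486  0.02600405] [ 0.00360014 -0.00236353  0.02412108]
t 12.68 tcp [ 0.508  -0.113   0.2089] [ 3.141 -0.006  2.73 ] F [0.2 0.3 0.3] w 0.0801
rel units [1.222 0.014 4.929] [ 0.004 -0.063 -0.08 ]
[-0.33  0.03  1.43  0.    1.69 -1.49]
```

View pics/w2.png

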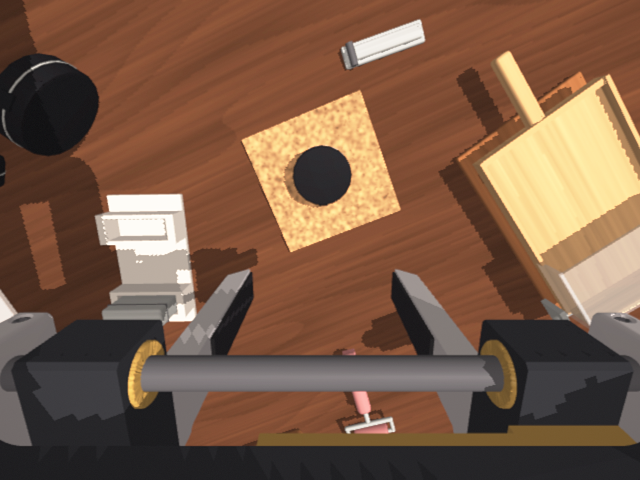

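The compact lies flat on the mat at (322,175), and the tray handle is at (515,85). I'll regrip it by the rim from above, and refine the tray position from this view.

Request:
drive_tool --pt "0.61 0 0.7 0 0 0" --pt "0.61 0 0.8 0 0 0" --pt "0 0 0.9 0 0 0" --pt "0 0 0.9 0 0 0" --pt "0 0 0.8 0 0 0" --pt "0 0 0.5 0 0 0" --pt "0 0 0.25 0 0 0" --pt "0 0 0 0 0 0" --gripper 0

```text
time: 13.68
tool_pos: [0.4625, -0.0933, 0.0145]
ee_rot: [3.141, -0.008, 2.73]
wrist_force: [-0.2, 0.8, 0.4]
width: 0.0939
finger_force: 0.0
```

```bash
python3 - <<'E'
from h import *
rel([.4625,-.0925,.009])
s=dict(np.load('w2.npz')); W=cloud(s); z=W[...,2]; hsv=cv2.cvtColor(s['image'],cv2.COLOR_BGR2HSV)
a=np.radians(13.2); g=np.array([.449,.115])
for it in range(3):
    ex=np.array([np.cos(a),np.sin(a)]); ey=np.array([-ex[1],ex[0]])
    q=(W[...,:2]-g); X=q@ex; Y=q@ey
    hm=(X>-.04)&(X<.045)&(abs(Y)<.02)&(z>.03)&(z<.045)
    fl=(X>.07)&(X<.16)&(abs(Y)<.08)&(z>.03)&(z<.05)
    P=W[hm][:,:2]; r=cv2.minAreaRect(P.astype(np.float32)); 
    mid=np.polyfit(X[hm],Y[hm],1)
    print('tip X',np.percentile(X[hm],1),'mid fit',mid,'z',np.median(z[hm]),hm.sum())
    lip=fl&(z>.039); print('floor z',np.median(z[fl&(z<.038)]),'Y range floor',np.percentile(Y[fl&(z<.038)],[1,99]),'X min',X[fl].min())
    tip=np.percentile(X[hm],1); a+=np.arctan(mid[0]); g=g+ey*mid[1]+ex*(tip+.025)
    print('yaw',np.degrees(a),'grip',g)
E
```

```text
t 13.68 tcp [ 0.4625 -0.0933  0.0145] [ 3.141 -0.008  2.73 ] F [-0.2  0.8  0.4] w 0.0939
rel units [0.006 0.018 0.136] [0. 0. 0.]
tip X -0.023385019801030728 mid fit [-0.00213064 -0.00248243] z 0.03855825659151206 1529
floor z 0.03430394287821909 Y range floor [-0.07002734  0.06621116] X min 0.07000862789311284
yaw 13.077923735404442 grip [0.45113918 0.11295194]
tip X -0.024984290769528995 mid fit [8.09912958e-04 1.45280887e-07] z 0.03856544574491797 1563
floor z 0.034306468658548576 Y range floor [-0.06729805  0.06894403] X min 0.07000131847502766
yaw 13.124328319520172 grip [0.45115444 0.11295564]
tip X -0.024999991357567166 mid fit [ 4.48529340e-05 -3.85746676e-07] z 0.03856544574491797 1563
floor z 0.03430641926119657 Y range floor [-0.06739612  0.06884762] X min 0.07001322090526667
yaw 13.126898203333889 grip [0.45115454 0.11295526]
```

Request:
drive_tool --pt "0 0 0.13 0 0 0" --pt "0 0 0 0 0 0"

```text
time: 13.92
tool_pos: [0.4629, -0.0933, 0.0105]
ee_rot: [3.141, -0.005, 2.73]
wrist_force: [-0.0, -0.4, -1.4]
width: 0.0941
finger_force: 0.0
```

Request:
drive_tool --pt "0 0 0 0 0 0" --pt "0 0 0 0 0 0" --pt "0 0 0 0 0 0" --pt "0 0 0 0 0 0" --pt "0 0 0 0 0 0" --gripper 1

```text
time: 14.55
tool_pos: [0.4626, -0.0932, 0.0103]
ee_rot: [3.141, -0.006, 2.73]
wrist_force: [-0.5, -0.6, 0.7]
width: 0.0637
finger_force: 30.0
```

Request:
drive_tool --pt "0 0 -0.3 0 0 0" --pt "0 0 -0.7 0 0 0" --pt "0 0 -0.8 0 0 0" --pt "0 0 -0.7 0 0 -0.9" --pt "0 0 0 0 0 -0.9" --pt "0 0 0 0 0 -0.9" --pt "0 0 0 0 0 -0.9" --pt "0 0 0 0 0 -0.9" --pt "0 0 0 0 0 -0.9" --pt "0 0 0 0 0 -0.9" --pt "0 0 0 0 0 0"

```text
time: 15.92
tool_pos: [0.4631, -0.0935, 0.1105]
ee_rot: [3.138, -0.005, -2.924]
wrist_force: [0.6, 0.5, -0.7]
width: 0.0634
finger_force: 30.0
```

```bash
python3 - <<'E'
from h import *
rel([.5503,.1361,.06],[np.pi,0,np.radians(193.1)])
E
```

```text
t 15.93 tcp [ 0.4631 -0.0935  0.1105] [ 3.138 -0.005 -2.924] F [ 0.6  0.5 -0.7] w 0.0634
rel units [-3.374  5.129  1.267] [ 0.038 -0.045 -0.112]
```

Request:
drive_tool --pt "-0.3 0.5 0 0 0 -0.11" --pt "-0.55 0.83 0 0 0 0" --pt "-0.55 0.83 0 0 0 0" --pt "-0.55 0.83 0 0 0 0" --pt "-0.55 0.83 0 0 0 0" --pt "-0.55 0.83 0 0 0 0" --pt "-0.32 0.48 0.3 0 0 0" --pt "0 0 0.6 0 0 0" --pt "0 0 0.4 0 0 0" --pt "0 0 0.2 0 0 0" --pt "0 0 0 0 0 0"

```text
time: 17.3
tool_pos: [0.5471, 0.1365, 0.0496]
ee_rot: [3.138, -0.006, -2.913]
wrist_force: [0.1, 0.4, -1.1]
width: 0.0634
finger_force: 30.0
```

```bash
python3 - <<'E'
from h import *
rel([.5503,.1361,.0405],[np.pi,0,np.radians(193.1)])
E
```

```text
t 17.3 tcp [0.5471 0.1365 0.0496] [ 3.138 -0.006 -2.913] F [ 0.1  0.4 -1.1] w 0.0634
rel units [-0.077 -0.03   0.227] [ 0.04  -0.062 -0.001]
```

Request:
drive_tool --pt "-0.07 -0.03 0.1 0 0 0" --pt "0 0 0.07 0 0 0" --pt "0 0 0.05 0 0 0" --pt "0 0 0 0 0 0"

```text
time: 17.8
tool_pos: [0.5504, 0.1366, 0.0413]
ee_rot: [3.138, -0.005, -2.912]
wrist_force: [0.1, 0.2, -0.0]
width: 0.0633
finger_force: 30.0
```

Request:
drive_tool --pt "0 0 0 0 0 0" --pt "0 0 0 0 0 0" --pt "0 0 0 0 0 0" --gripper 0.15

```text
time: 18.18
tool_pos: [0.5507, 0.1367, 0.0417]
ee_rot: [3.138, -0.004, -2.912]
wrist_force: [0.2, -0.6, -0.0]
width: 0.0797
finger_force: 0.0
```

Request:
drive_tool --pt "0 0 -0.4 0 0 0" --pt "0 0 -0.8 0 0 0" --pt "0 0 -0.9 0 0 0" --pt "0.3 0 -0.7 0 0 0" --pt "0.9 0 0 0 0 0" --pt "0.9 0 0 0 0 0" --pt "0.5 0 0 0 0 0" --pt "0 0 0 0 0 0"

```text
time: 19.18
tool_pos: [0.4496, 0.1126, 0.1556]
ee_rot: [3.138, -0.002, -2.912]
wrist_force: [0.4, -0.2, 0.1]
width: 0.0796
finger_force: 0.0
```

```bash
cat > c.py <<'E'
from h import *
import sys
G=np.array([.4512,.1130,.032]); ya=np.radians(13.1); Rt=Ro.from_euler('z',ya); H=G-Rt.apply([-.265,0,.002])
def look(cam='wrist',save=None,th=0.,prt=True):
    s=snap(cam,save); W=cloud(s); hsv=cv2.cvtColor(s['image'],cv2.COLOR_BGR2HSV)
    L=(Rt*Ro.from_euler('y',th)).inv().apply((W-H).reshape(-1,3)).reshape(W.shape)
    m=(L[...,0]>-.22)&(L[...,0]<0)&(abs(L[...,1])<.066)&(L[...,2]>.012)&(L[...,2]<.06)&(hsv[...,2]<90)
    n,lab,st,_=cv2.connectedComponentsWithStats(m.astype(np.uint8))
    if n<2: print('none'); return
    k=1+np.argmax(st[1:,4]); T=L[lab==k]; print(cam,'compact px',st[k,4],'tray-frame centre(from hinge)',cv2.minEnclosingCircle(T[:,:2].astype(np.float32)),'z',np.median(T[:,2]).round(4))
    return s,L,hsv
E
python3 - <<'E'
from c import *
print('hinge',H)
s,L,hsv=look('wrist','w3.png')
W=cloud(s); z=W[...,2]; q=W[...,:2]-G[:2]; ex=Rt.apply([1,0,0])[:2]; X=q@ex; Y=q@np.array([-ex[1],ex[0]])
hm=(X>-.04)&(X<.045)&(abs(Y)<.02)&(z>.03)&(z<.045); print('handle tip',np.percentile(X[hm],1),'mid',np.polyfit(X[hm],Y[hm],1),hm.sum())
look('top')
rel([*G[:2],.08],[np.pi,0,np.radians(193.1)])
E
```

```text
hinge [0.70930363 0.1730626  0.03      ]
wrist compact px 2511 tray-frame centre(from hinge) ((-0.16491977870464325, 0.0007978316280059516), 0.03105166368186474) z 0.0261
handle tip -0.024774513590635105 mid [0.0051483  0.00234178] 1275
top compact px 44 tray-frame centre(from hinge) ((-0.1443282961845398, -0.003861257340759039), 0.019607188180088997) z 0.0247
t 19.27 tcp [0.4507 0.1128 0.155 ] [ 3.138e+00 -2.000e-03 -2.912e+00] F [ 0.2 -0.9  0.1] w 0.0798
rel units [-0.018 -0.004  1.875] [ 0.038 -0.024  0.008]
```

View pics/w3.png

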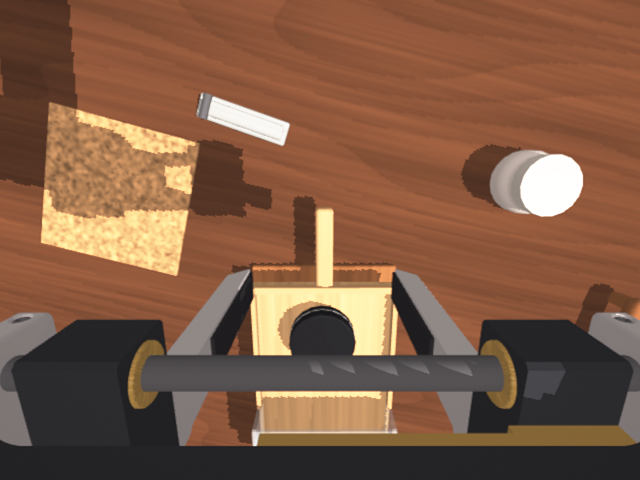

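The compact is flat on the open floor at (322,335), clear of the cover. I'll turn the gripper half round, so that the wrist camera sees the tray while I hold the handle.

Request:
drive_tool --pt "0 0 0 0 0 1" --pt "0 0 0 0 0 1" --pt "0 0 0 0 0 1" --pt "0 0 0 0 0 1" --pt "0 0 0 0 0 1" --pt "0 0 0 0 0 1" --pt "0 0 0 0 0 1" --pt "0 0 0 0 0 1" --pt "0 0 0 0 0 1" --pt "0 0 0 0 0 1" --pt "0 0 0 0 0 1" --pt "0 0 0 0 0 1" --pt "0 0 0 0 0 1" --pt "0 0 0 0 0 1" --pt "0 0 0 0 0 1" --pt "0 0 0 0 0 1" --pt "0 0 0 0 0 1" --pt "0 0 0 0 0 1" --pt "0 0 0 0 0 1" --pt "0 0 0 0 0 1" --gripper 0.5

```text
time: 21.78
tool_pos: [0.4509, 0.1128, 0.154]
ee_rot: [-3.136, -0.002, 1.368]
wrist_force: [0.8, 0.4, -0.5]
width: 0.0472
finger_force: 0.0
```

Request:
drive_tool --pt "0 0 0 0 0 1" --pt "0 0 0 0 0 1" --pt "0 0 0 0 0 1" --pt "0 0 0 0 0 1" --pt "0 0 0 0 0 1" --pt "0 0 0 0 0 1" --pt "0 0 0.2 0 0 1" --pt "0 0 0.3 0 0 1" --pt "0 0 0.3 0 0 1" --pt "0 0 0.3 0 0 1" --pt "0 0 0.3 0 0 1" --pt "0 0 0.2 0 0 0.4" --pt "0 0 0 0 0 0"

```text
time: 23.4
tool_pos: [0.4498, 0.1129, 0.0892]
ee_rot: [-3.137, 0.006, 0.232]
wrist_force: [0.7, -0.2, -0.1]
width: 0.0471
finger_force: 0.0
```

```bash
python3 - <<'E'
from c import *
r=look('wrist','w4.png')
s=snap('wrist'); W=cloud(s); z=W[...,2]; q=W[...,:2]-G[:2]; ex=Rt.apply([1,0,0])[:2]; X=q@ex; Y=q@np.array([-ex[1],ex[0]])
hm=(X>-.04)&(X<.045)&(abs(Y)<.02)&(z>.03)&(z<.045); print(hm.sum(), 'mid',np.polyfit(X[hm],Y[hm],1) if hm.sum()>50 else 0)
rel([.4510,.1141,.020],[np.pi,0,np.radians(13.1)]); print(get_obs()['joint_positions'].round(2))
E
```

```text
wrist compact px 9144 tray-frame centre(from hinge) ((-0.16200995445251465, 0.0011398340575397015), 0.032454054802656174) z 0.026
2041 mid [0.00110825 0.00273337]
t 23.5 tcp [0.4502 0.1129 0.0902] [-3.138  0.004  0.232] F [0.6 0.5 0.3] w 0.047
rel units [ 0.034 -0.017  1.755] [-0.04   0.045  0.032]
[ 0.12 -0.05  1.74  0.    1.45  1.46]
```

View pics/w4.png

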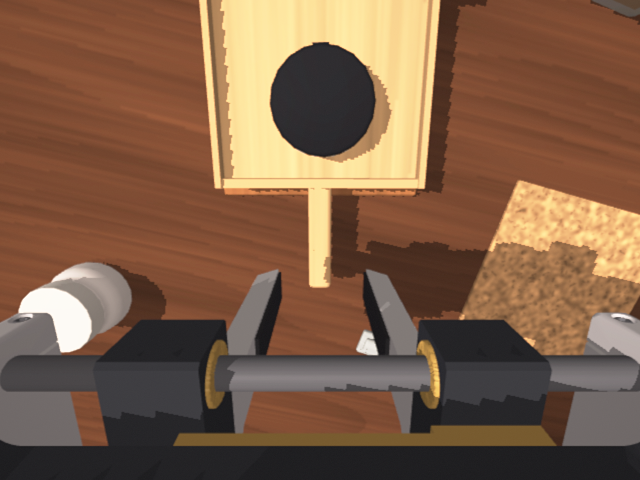

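The view shows the compact at (323,98), the handle at (319,235) between the fingers, and the tray mouth clear. I'll descend and grip the handle.

Request:
drive_tool --pt "0.03 -0.03 0.6 0 0 0" --pt "0 0 0.6 0 0 0" --pt "0 0 0.4 0 0 0" --pt "0 0 0.13 0 0 0" --pt "0 0 0 0 0 0"

```text
time: 24.12
tool_pos: [0.4503, 0.1145, 0.021]
ee_rot: [-3.138, 0.004, 0.231]
wrist_force: [-0.3, 0.2, 0.4]
width: 0.0472
finger_force: 0.0
```

Request:
drive_tool --pt "0 0 0 0 0 0" --pt "0 0 0 0 0 0" --pt "0 0 0 0 0 0" --pt "0 0 0 0 0 0" --pt "0 0 0 0 0 0" --gripper 1

```text
time: 24.75
tool_pos: [0.4501, 0.1151, 0.0211]
ee_rot: [-3.136, 0.004, 0.231]
wrist_force: [-0.6, 3.3, 1.7]
width: 0.0158
finger_force: 30.0
```

```bash
python3 - <<'E'
from c import *
look('wrist'); rel([.4510,.1141,.020],[np.pi,0,np.radians(13.1)]); print(get_obs()['wrist_torque'].round(2))
E
```

```text
wrist compact px 20309 tray-frame centre(from hinge) ((-0.16310250759124756, 0.0005886233411729336), 0.031611211597919464) z 0.026
t 24.8 tcp [0.4501 0.1151 0.0211] [-3.136  0.004  0.231] F [-1.1  2.3  1.6] w 0.0152
rel units [0.016 0.03  0.027] [-0.052  0.041  0.026]
[0.5  0.29 0.01]
```

Request:
drive_tool --pt "-0.002 0 -0.07 0 -0.1 0" --pt "-0.003 0 -0.13 0 -0.2 0" --pt "-0.003 0 -0.13 0 -0.2 0" --pt "-0.003 0 -0.133 0 -0.2 0" --pt "-0.003 0 -0.133 0 -0.2 0" --pt "-0.003 0 -0.133 0 -0.2 0" --pt "-0.003 0 -0.133 0 -0.2 0" --pt "-0.003 0 -0.133 0 -0.2 0" --pt "-0.003 0 -0.133 0 -0.2 0" --pt "-0.003 0 -0.133 0 -0.2 0" --pt "-0.002 0 -0.1 0 -0.15 0" --pt "-0.001 0 -0.066 0 -0.1 0" --pt "0 0 0 0 0 0"

```text
time: 26.42
tool_pos: [0.4541, 0.116, 0.0774]
ee_rot: [-3.136, 0.222, 0.233]
wrist_force: [-0.0, 4.6, -1.5]
width: 0.0157
finger_force: 30.0
```

```bash
cat > t.py <<'E'
from c import *
s=snap('wrist'); hsv=cv2.cvtColor(s['image'],cv2.COLOR_BGR2HSV)
m=(hsv[...,2]<60).astype(np.uint8); m[330:]=0; m[:, :120]=0; m[:,520:]=0
n,lab,st,ce=cv2.connectedComponentsWithStats(m); k=1+np.argmax(st[1:,4])
o=get_obs(); R=Ro.from_euler('xyz',o['ee_rot']).as_matrix(); p=Rt.inv().apply(o['tool_pos']-H)
print('t',round(float(o['time']),2),'tool tilt',np.round(np.arctan2(-R[:,2]@Rt.apply([1,0,0]),-R[2,2]),4),'pos tilt',round(float(np.arctan2(p[2],-p[0])+np.arctan2(.0095,.265)),4),'r',round(float(np.hypot(p[0],p[2])),4),'y',p[1].round(4),'F',o['wrist_force'].round(1),'blob',st[k],ce[k].round(2),'w',round(float(o['width']),4))
Lx=(Rt*Ro.from_euler('y',np.arctan2(p[2],-p[0])+np.arctan2(.0095,.265))).inv().apply((cloud(s)-H)[lab==k]); Lx=Lx[(abs(Lx[:,1])<.066)&(Lx[:,2]>.01)&(Lx[:,2]<.045)]
print('x',np.percentile(Lx[:,0],[1,50,99]).round(4) if len(Lx) else 0)
E
python3 t.py
```

```text
t 26.48 tool tilt 0.222 pos tilt 0.2148 r 0.2658 y 0.0023 F [-1.2  4.8 -1.5] blob [  250     0   156   162 20369] [327.32  77.68] w 0.0158
x [-0.192  -0.162  -0.1363]
```

Request:
drive_tool --pt "-0.001 0 -0.033 0 -0.05 0" --pt "-0.001 0 -0.033 0 -0.05 0" --pt "0 0 0 0 0 0"

```text
time: 26.85
tool_pos: [0.4545, 0.1161, 0.08]
ee_rot: [-3.136, 0.232, 0.233]
wrist_force: [-0.4, 4.5, -2.2]
width: 0.0158
finger_force: 30.0
```

```bash
python3 t.py
```

```text
t 26.9 tool tilt 0.2319 pos tilt 0.2248 r 0.2658 y 0.0023 F [ 0.   4.5 -1.1] blob [  250     0   156   162 20364] [327.34  77.69] w 0.0158
x [-0.192  -0.162  -0.1363]
```

Request:
drive_tool --pt "-0.001 0 -0.033 0 -0.05 0" --pt "-0.001 0 -0.033 0 -0.05 0" --pt "0 0 0 0 0 0"

```text
time: 27.28
tool_pos: [0.455, 0.1162, 0.0826]
ee_rot: [-3.136, 0.242, 0.233]
wrist_force: [-0.9, 4.9, -2.4]
width: 0.0157
finger_force: 30.0
```

```bash
python3 t.py
```

```text
t 27.32 tool tilt 0.2419 pos tilt 0.2347 r 0.2658 y 0.0023 F [-0.6  3.7 -1.1] blob [  250     0   156   162 20374] [327.35  77.68] w 0.0157
x [-0.192  -0.162  -0.1363]
```

Request:
drive_tool --pt "-0.001 0 -0.033 0 -0.05 0" --pt "-0.001 0 -0.033 0 -0.05 0" --pt "0 0 0 0 0 0"

```text
time: 27.7
tool_pos: [0.4555, 0.1163, 0.0851]
ee_rot: [-3.136, 0.252, 0.233]
wrist_force: [-0.9, 5.2, -1.5]
width: 0.016
finger_force: 30.0
```

```bash
python3 t.py
```

```text
t 27.75 tool tilt 0.252 pos tilt 0.2446 r 0.2658 y 0.0023 F [-0.6  4.5 -2.1] blob [  250     0   156   162 20380] [327.36  77.68] w 0.0155
x [-0.192  -0.162  -0.1363]
```

Request:
drive_tool --pt "-0.001 0 -0.033 0 -0.05 0" --pt "-0.001 0 -0.033 0 -0.05 0" --pt "0 0 0 0 0 0"

```text
time: 28.12
tool_pos: [0.4561, 0.1165, 0.0877]
ee_rot: [-3.136, 0.262, 0.233]
wrist_force: [-0.9, 5.9, -1.6]
width: 0.0157
finger_force: 30.0
```

```bash
python3 t.py
```

```text
t 28.18 tool tilt 0.2621 pos tilt 0.2545 r 0.2658 y 0.0023 F [-1.1  5.5 -1.5] blob [  250     0   156   162 20384] [327.4   77.68] w 0.0155
x [-0.192  -0.162  -0.1363]
```

Request:
drive_tool --pt "-0.001 0 -0.033 0 -0.05 0" --pt "-0.001 0 -0.033 0 -0.05 0" --pt "0 0 0 0 0 0"

```text
time: 28.55
tool_pos: [0.4566, 0.1166, 0.0903]
ee_rot: [-3.136, 0.272, 0.233]
wrist_force: [-1.7, 4.1, -1.9]
width: 0.0158
finger_force: 30.0
```

```bash
python3 t.py
```

```text
t 28.6 tool tilt 0.2722 pos tilt 0.2643 r 0.2658 y 0.0023 F [-1.7  4.8 -1.9] blob [  250     0   156   162 20386] [327.42  77.69] w 0.0153
x [-0.192  -0.162  -0.1363]
```

Request:
drive_tool --pt "-0.001 0 -0.033 0 -0.05 0" --pt "-0.001 0 -0.033 0 -0.05 0" --pt "0 0 0 0 0 0"

```text
time: 28.98
tool_pos: [0.4572, 0.1167, 0.0928]
ee_rot: [-3.136, 0.282, 0.233]
wrist_force: [-0.7, 4.7, -1.4]
width: 0.0161
finger_force: 30.0
```

```bash
python3 t.py
```

```text
t 29.02 tool tilt 0.2822 pos tilt 0.2744 r 0.2658 y 0.0023 F [-1.3  5.6 -1.5] blob [  250     0   156   162 20391] [327.43  77.67] w 0.0156
x [-0.192  -0.162  -0.1363]
```

Request:
drive_tool --pt "-0.001 0 -0.033 0 -0.05 0" --pt "-0.001 0 -0.033 0 -0.05 0" --pt "0 0 0 0 0 0"

```text
time: 29.4
tool_pos: [0.4578, 0.1169, 0.0954]
ee_rot: [-3.136, 0.292, 0.233]
wrist_force: [-1.4, 4.7, -1.7]
width: 0.0154
finger_force: 30.0
```

```bash
python3 t.py
```

```text
t 29.45 tool tilt 0.2923 pos tilt 0.2842 r 0.2658 y 0.0023 F [-1.5  4.8 -1.2] blob [  250     0   156   162 20390] [327.46  77.67] w 0.0161
x [-0.192  -0.162  -0.1363]
```

Request:
drive_tool --pt "-0.001 0 -0.033 0 -0.05 0" --pt "-0.001 0 -0.033 0 -0.05 0" --pt "0 0 0 0 0 0"

```text
time: 29.82
tool_pos: [0.4585, 0.1171, 0.098]
ee_rot: [-3.136, 0.302, 0.233]
wrist_force: [-2.1, 5.2, -1.1]
width: 0.0159
finger_force: 30.0
```

```bash
python3 t.py
```

```text
t 29.88 tool tilt 0.3023 pos tilt 0.2942 r 0.2658 y 0.0023 F [-0.4  5.  -1.2] blob [  250     0   156   162 20391] [327.47  77.67] w 0.0158
x [-0.192  -0.162  -0.1363]
```

Request:
drive_tool --pt "-0.001 0 -0.033 0 -0.05 0" --pt "-0.001 0 -0.033 0 -0.05 0" --pt "0 0 0 0 0 0"

```text
time: 30.25
tool_pos: [0.4592, 0.1172, 0.1005]
ee_rot: [-3.135, 0.312, 0.233]
wrist_force: [-1.4, 5.1, -1.2]
width: 0.0157
finger_force: 30.0
```

```bash
python3 t.py
```

```text
t 30.3 tool tilt 0.3124 pos tilt 0.3041 r 0.2658 y 0.0023 F [-2.   5.1 -0.9] blob [  250     0   156   162 20391] [327.47  77.67] w 0.0158
x [-0.192  -0.162  -0.1363]
```

Request:
drive_tool --pt "-0.001 0 -0.033 0 -0.05 0" --pt "-0.001 0 -0.033 0 -0.05 0" --pt "0 0 0 0 0 0"

```text
time: 30.68
tool_pos: [0.4599, 0.1173, 0.103]
ee_rot: [-3.135, 0.322, 0.233]
wrist_force: [-2.1, 4.5, -1.7]
width: 0.0155
finger_force: 30.0
```

```bash
python3 t.py
```

```text
t 30.73 tool tilt 0.3225 pos tilt 0.3141 r 0.2658 y 0.0023 F [-1.5  4.7 -0.9] blob [  250     0   156   162 20401] [327.5   77.66] w 0.0155
x [-0.192  -0.1619 -0.1363]
```

Request:
drive_tool --pt "-0.001 0 -0.033 0 -0.05 0" --pt "-0.001 0 -0.033 0 -0.05 0" --pt "0 0 0 0 0 0"

```text
time: 31.1
tool_pos: [0.4606, 0.1175, 0.1056]
ee_rot: [-3.135, 0.333, 0.233]
wrist_force: [-1.4, 4.7, -1.6]
width: 0.0158
finger_force: 30.0
```

```bash
python3 t.py
```

```text
t 31.15 tool tilt 0.3325 pos tilt 0.3241 r 0.2658 y 0.0022 F [-0.9  4.9 -1.4] blob [  250     0   156   162 20403] [327.52  77.66] w 0.0158
x [-0.192  -0.1619 -0.1363]
```

Request:
drive_tool --pt "-0.001 0 -0.033 0 -0.05 0" --pt "-0.001 0 -0.033 0 -0.05 0" --pt "0 0 0 0 0 0"

```text
time: 31.52
tool_pos: [0.4613, 0.1177, 0.1081]
ee_rot: [-3.135, 0.343, 0.233]
wrist_force: [-2.5, 4.9, -1.2]
width: 0.0161
finger_force: 30.0
```

```bash
python3 t.py
```

```text
t 31.57 tool tilt 0.3426 pos tilt 0.334 r 0.2658 y 0.0023 F [-1.3  5.4 -0.7] blob [  250     0   156   162 20393] [327.53  77.65] w 0.0156
x [-0.192  -0.162  -0.1363]
```

Request:
drive_tool --pt "-0.001 0 -0.033 0 -0.05 0" --pt "-0.001 0 -0.033 0 -0.05 0" --pt "0 0 0 0 0 0"

```text
time: 31.95
tool_pos: [0.4621, 0.1179, 0.1106]
ee_rot: [-3.135, 0.353, 0.234]
wrist_force: [-2.0, 4.7, -0.7]
width: 0.0156
finger_force: 30.0
```

```bash
python3 t.py
```

```text
t 32.0 tool tilt 0.3527 pos tilt 0.3439 r 0.2658 y 0.0023 F [-0.9  5.2 -1.4] blob [  250     0   156   162 20403] [327.55  77.63] w 0.0154
x [-0.192  -0.1619 -0.1363]
```

Request:
drive_tool --pt "-0.001 0 -0.033 0 -0.05 0" --pt "-0.001 0 -0.033 0 -0.05 0" --pt "0 0 0 0 0 0"

```text
time: 32.38
tool_pos: [0.4629, 0.1181, 0.1131]
ee_rot: [-3.135, 0.363, 0.234]
wrist_force: [-1.5, 4.7, -1.1]
width: 0.0161
finger_force: 30.0
```

```bash
python3 t.py
```

```text
t 32.42 tool tilt 0.3627 pos tilt 0.3539 r 0.2658 y 0.0023 F [-3.1  5.3 -1. ] blob [  250     0   156   162 20397] [327.57  77.6 ] w 0.0161
x [-0.1919 -0.1619 -0.1363]
```

Request:
drive_tool --pt "-0.001 0 -0.033 0 -0.05 0" --pt "-0.001 0 -0.033 0 -0.05 0" --pt "0 0 0 0 0 0" --pt "0 0 0 0 0 0"

```text
time: 32.92
tool_pos: [0.4637, 0.1183, 0.1156]
ee_rot: [-3.135, 0.373, 0.234]
wrist_force: [-1.9, 4.6, -0.3]
width: 0.0157
finger_force: 30.0
```

```bash
python3 t.py
```

```text
t 32.98 tool tilt 0.3728 pos tilt 0.3637 r 0.2658 y 0.0023 F [-1.1  5.  -0.8] blob [  250     0   156   162 20394] [327.58  77.5 ] w 0.0157
x [-0.1917 -0.1619 -0.1363]
```

Request:
drive_tool --pt "0 0 0 0 0 0" --pt "0 0 0 0 0 0" --pt "0 0 0 0 0 0"

```text
time: 33.35
tool_pos: [0.4637, 0.1183, 0.1156]
ee_rot: [-3.135, 0.373, 0.234]
wrist_force: [-2.2, 4.5, -1.3]
width: 0.0155
finger_force: 30.0
```

```bash
python3 t.py
```

```text
t 33.4 tool tilt 0.3727 pos tilt 0.3638 r 0.2658 y 0.0023 F [-1.5  5.3 -1.3] blob [  250     0   156   162 20392] [327.58  77.48] w 0.0157
x [-0.1917 -0.1619 -0.1362]
```

Request:
drive_tool --pt "-0.001 0 -0.033 0 -0.05 0" --pt "-0.001 0 -0.033 0 -0.05 0" --pt "0 0 0 0 0 0" --pt "0 0 0 0 0 0"

```text
time: 33.9
tool_pos: [0.4646, 0.1185, 0.1181]
ee_rot: [-3.135, 0.383, 0.234]
wrist_force: [-1.4, 6.4, -1.1]
width: 0.0153
finger_force: 30.0
```

```bash
python3 t.py
```

```text
t 33.95 tool tilt 0.3828 pos tilt 0.3737 r 0.2658 y 0.0023 F [-1.6  6.  -1.1] blob [  250     0   157   157 20150] [327.63  73.52] w 0.0158
x [-0.1896 -0.1603 -0.1361]
```

Sliding has started, about 2 mm so far. I'll hold at this angle.

Request:
drive_tool --pt "0 0 0 0 0 0" --pt "0 0 0 0 0 0" --pt "0 0 0 0 0 0" --pt "0 0 0 0 0 0"

```text
time: 34.45
tool_pos: [0.4645, 0.1185, 0.1181]
ee_rot: [-3.135, 0.383, 0.234]
wrist_force: [-1.9, 5.6, -0.5]
width: 0.0155
finger_force: 30.0
```

```bash
python3 t.py
```

```text
t 34.5 tool tilt 0.3827 pos tilt 0.3738 r 0.2658 y 0.0023 F [-1.8  5.  -0.9] blob [  248     0   161   123 16356] [327.81  52.97] w 0.0154
x [-0.1766 -0.1526 -0.1357]
```

Request:
drive_tool --pt "0 0 0 0 0 0" --pt "0 0 0 0 0 0" --pt "0 0 0 0 0 0" --pt "0 0 0 0 0 0" --pt "0 0 0 0 0 0" --pt "0 0 0 0 0 0" --pt "0 0 0 0 0 0" --pt "0 0 0 0 0 0" --pt "0 0 0 0 0 0" --pt "0 0 0 0 0 0" --pt "0 0 0 0 0 0" --pt "0 0 0 0 0 0" --pt "0 0 0 0 0 0" --pt "0 0 0 0 0 0" --pt "0 0 0 0 0 0" --pt "0 0 0 0 0 0" --pt "0 0 0 0 0 0" --pt "0 0 0 0 0 0" --pt "0 0 0 0 0 0" --pt "0 0 0 0 0 0"

```text
time: 37.0
tool_pos: [0.4646, 0.1185, 0.1182]
ee_rot: [-3.135, 0.383, 0.234]
wrist_force: [-2.1, 4.8, -0.6]
width: 0.0159
finger_force: 30.0
```

```bash
cat > e.py <<'E'
from c import *
import sys
s=snap('scene',sys.argv[1]+'.png'); th=float(sys.argv[2]); hsv=cv2.cvtColor(s['image'],cv2.COLOR_BGR2HSV)
v,u=np.indices(hsv.shape[:2]); c=-s['t']@s['R']; d=np.dstack([(u-s['cx'])/s['fx'],(v-s['cy'])/s['fy'],np.ones(u.shape)])@s['R']
T=(Rt*Ro.from_euler('y',th)).inv(); cl=T.apply(c-H); dl=T.apply(d.reshape(-1,3)).reshape(d.shape)
k=(.026-cl[2])/dl[...,2]; X=cl[0]+k*dl[...,0]; Y=cl[1]+k*dl[...,1]
m=(X>-.21)&(X<-.002)&(abs(Y)<.064)&(hsv[...,2]<110)
n,lab,st,ce=cv2.connectedComponentsWithStats(m.astype(np.uint8)); i=1+np.argmax(st[1:,4])
print('t',round(float(get_obs()['time']),2),'blob',st[i],ce[i].round(1),'X range on plane .026',np.percentile(X[lab==i],[1,50,99]).round(4),'Y',np.percentile(Y[lab==i],[1,99]).round(4))
a=s['image'][150:350,300:500]; cv2.imwrite('pics/'+sys.argv[1]+'c.png',cv2.resize(a,None,fx=3,fy=3,interpolation=cv2.INTER_CUBIC))
E
python3 e.py s5 .378
```

```text
Traceback (most recent call last):
  File "e.py", line 8, in <module>
    n,lab,st,ce=cv2.connectedComponentsWithStats(m.astype(np.uint8)); i=1+np.argmax(st[1:,4])
                                                                          ~~~~~~~~~^^^^^^^^^^
ValueError: attempt to get argmax of an empty sequence
```

```bash
python3 - <<'E'
import cv2
a=cv2.imread('pics/s5.png')[170:350,310:490]; b=cv2.imread('pics/scene0.png')[170:350,310:490]
cv2.imwrite('pics/s5c.png',cv2.resize(cv2.hconcat([b,a]),None,fx=2.2,fy=2.2,interpolation=cv2.INTER_CUBIC))
E
```

```text
(no output)
```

View pics/s5c.png

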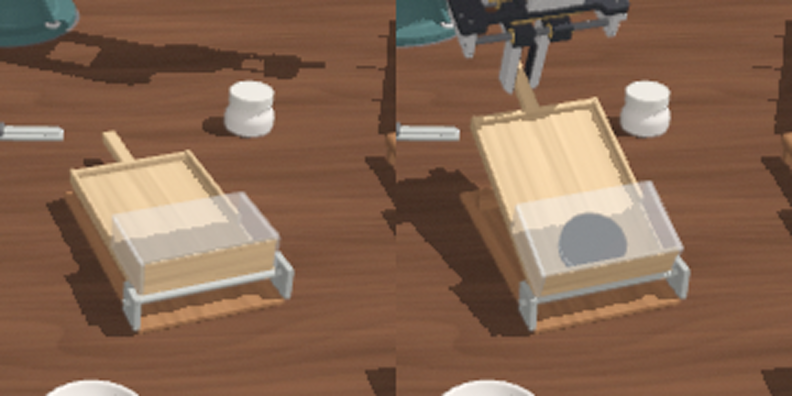

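The picture shows the compact as a grey disc under the cover at crop (592,240), apparently against the end wall. I'll check numerically that it is at rest.

```bash
sed -i 's/(hsv\[...,2\]<110)/(hsv[...,1]<60)\&(hsv[...,2]<165)/' e.py; python3 e.py s6 .378
```

```text
t 37.1 blob [384 267  31  24 569] [398.2 278.8] X range on plane .026 [-0.065  -0.0366 -0.0148] Y [-0.0356  0.0293]
```

Request:
drive_tool --pt "0 0 0 0 0 0" --pt "0 0 0 0 0 0" --pt "0 0 0 0 0 0" --pt "0 0 0 0 0 0"

```text
time: 37.6
tool_pos: [0.4646, 0.1185, 0.1182]
ee_rot: [-3.135, 0.383, 0.234]
wrist_force: [-3.0, 4.9, -0.1]
width: 0.016
finger_force: 30.0
```

```bash
python3 e.py s7 .378
```

```text
t 37.65 blob [384 267  31  24 567] [398.3 278.7] X range on plane .026 [-0.065  -0.0367 -0.0148] Y [-0.0354  0.0294]
```

Request:
drive_tool --pt "0.003 0 0.066 0 0.1 0" --pt "0.006 0 0.133 0 0.2 0" --pt "0.006 0 0.133 0 0.2 0" --pt "0.006 0 0.133 0 0.2 0" --pt "0.006 0 0.133 0 0.2 0" --pt "0.006 0 0.133 0 0.2 0" --pt "0.006 0 0.133 0 0.2 0" --pt "0.006 0 0.133 0 0.2 0" --pt "0.006 0 0.133 0 0.2 0" --pt "0.006 0 0.133 0 0.2 0" --pt "0.006 0 0.133 0 0.2 0" --pt "0.006 0 0.133 0 0.2 0" --pt "0.006 0 0.133 0 0.2 0" --pt "0.006 0 0.133 0 0.2 0" --pt "0.006 0 0.133 0 0.2 0" --pt "0.006 0 0.133 0 0.2 0" --pt "0.006 0 0.133 0 0.2 0" --pt "0.003 0 0.066 0 0.1 0" --pt "0 0 0 0 0 0"

```text
time: 40.02
tool_pos: [0.4499, 0.115, 0.0295]
ee_rot: [-3.136, 0.04, 0.231]
wrist_force: [0.1, 4.6, -0.5]
width: 0.0156
finger_force: 30.0
```

```bash
python3 - <<'E'
from c import *
rel([.4501,.1151,.0211],[-3.136,.004,.231])
E
```

```text
t 40.02 tcp [0.4499 0.115  0.0295] [-3.136  0.04   0.231] F [ 0.1  4.6 -0.5] w 0.0156
rel units [0.015 0.001 0.21 ] [0.003 0.364 0.002]
```

Request:
drive_tool --pt "0.003 0 0.066 0 0.1 0" --pt "0.003 0 0.066 0 0.1 0" --pt "0.002 0 0.04 0 0.06 0" --pt "0.002 0 0.033 0 0.05 0" --pt "0 0 0.015 0 0.03 0" --pt "0 0 0 0 0 0"

```text
time: 40.78
tool_pos: [0.4501, 0.1151, 0.0211]
ee_rot: [-3.136, 0.006, 0.231]
wrist_force: [-0.1, 4.5, 1.0]
width: 0.0155
finger_force: 30.0
```

```bash
python3 - <<'E'
from c import *
rel([.4501,.1151,.0211],[-3.136,.004,.231])
E
```

```text
t 40.77 tcp [0.4501 0.1151 0.0211] [-3.136  0.006  0.231] F [-0.1  4.5  1. ] w 0.0155
rel units [ 0.001 -0.     0.   ] [0.004 0.025 0.002]
```

Request:
drive_tool --pt "0 0 0.01 0 0.01 0" --pt "0 0 0 0 0 0"

```text
time: 41.02
tool_pos: [0.4501, 0.1151, 0.0211]
ee_rot: [-3.136, 0.006, 0.231]
wrist_force: [-2.2, 4.8, 2.1]
width: 0.0155
finger_force: 30.0
```

Request:
drive_tool --pt "0 0 0 0 0 0" --pt "0 0 0 0 0 0" --pt "0 0 0 0 0 0" --pt "0 0 0 0 0 0" --gripper 0.5

```text
time: 41.52
tool_pos: [0.4502, 0.1142, 0.0203]
ee_rot: [-3.138, 0.005, 0.231]
wrist_force: [0.5, -0.7, 0.9]
width: 0.0466
finger_force: 0.0
```

Request:
drive_tool --pt "0 0 -0.3 0 0 0" --pt "0 0 -0.7 0 0 0" --pt "0 0 -0.9 0 0 0" --pt "0 0 -0.9 0 0 0" --pt "-0.3 0 -0.9 0 0 0" --pt "-0.6 0 -0.5 0 0 0" --pt "-0.6 0 0 0 0 0" --pt "0 0 0 0 0 0"

```text
time: 42.52
tool_pos: [0.3924, 0.1002, 0.1901]
ee_rot: [-3.138, 0.002, 0.231]
wrist_force: [0.2, 0.0, 0.3]
width: 0.047
finger_force: 0.0
```

```bash
python3 e.py s8 0; python3 - <<'E'
import cv2
a=cv2.imread('pics/s8.png')[150:390,100:500]; cv2.imwrite('pics/s8d.png',cv2.resize(a,None,fx=2,fy=2,interpolation=cv2.INTER_CUBIC))
E
```

```text
t 42.58 blob [382 272  30  15 313] [395.4 278.8] X range on plane .026 [-0.0647 -0.0408 -0.0237] Y [-0.0343  0.0299]
```

View pics/s8d.png

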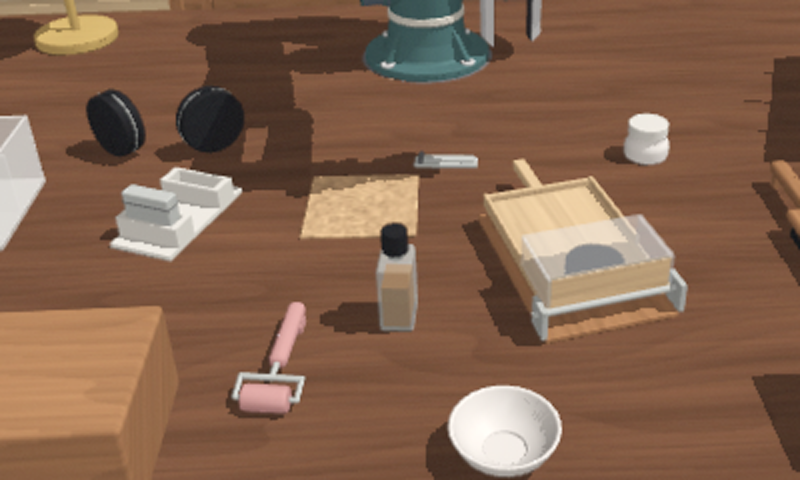

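The picture shows the tray level, the compact under the cover against the end wall at (595,257), everything else in place and the gripper clear. I'll hand the job in.

```bash
python3 -c "from bench import close_job; print(close_job())"
```

```text
the job is handed in; nothing more can be done
None
```

The job is handed in at about 43 s of the 64 s allowed: the compact lies under the cover against the tray's end wall, the tray is fully lowered and let go (slide began at about 0.37–0.38 rad), and nothing else appears to have moved.

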